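Hang the small fixings basket back on the counter hook

ROBOT

A 6-joint arm with a two-finger parallel gripper is mounted at the origin on a cart in front of the work surface, level with it; the furniture and walls round the work are solid. World frame = base frame: x ahead of the robot, y to its left, z up, the work surface at z = 0. Lengths are in m, angles in rad, forces in N, time in s.
With the tool pointing down it reaches from about 0.3 to 0.875 m from the base axis. Payload 4.2 kg.
Tool frame: the origin (TCP) lies at the very end of the fingers, on their centre line; the grasp point (between the pads) lies 19 mm behind it; z points along the fingers, y is the line along which they close (so a half turn about z gives the same grasp; the last joint's range is limited). The gripper opens to 85 mm and grips with 20 to 120 N. Pads are 22 mm wide; open, the fingers measure 114 mm over their backs; the gripper's body (76 mm by 85 mm) begins 54 mm behind the grasp point. The pads swing forward as they close: fully open they stand 13 mm farther back than shut.
Start: joints at [1.139, 0.32, 1.565, -0, 1.257, -0.02], TCP at [0.23, 0.527, 0.231] pointing down, gripper open.
Joint ranges: [-3.11, 3.11], [-0.84, 2.01], [0.21, 2.61], [-1.34, 4.49], [0.05, 2.63], [-2.56, 2.56]. Speed limits (rad/s): [2.57, 2.57, 3.14, 3.14, 3.14, 3.14].

INTERFACE

Orientations are given as a unit quaternion [x, y, z, w].
In Python, from cell import manip, cams, order, get_state gives the robot as it stands (manip), with the cameras (cams), the job (order) and the readings as plain functions.
- The arm moves only by the tool hand_motion, called after ">>>" as a command line: name --argument value ..., lists and objects as JSON in quotes. Schema: {"type":"object","properties":{"deltas":{"type":"array","items":{"type":"array","items":{"type":"array","items":{"type":"number"},"minItems":7,"maxItems":7},"minItems":1,"maxItems":10},"minItems":1,"maxItems":1},"grip_force":{"type":"number"},"only":{"type":"string"},"quiet":{"type":"boolean"},"lines":{"type":"string"}},"required":["deltas"],"additionalProperties":false}. deltas is a list that holds a single list of rows (three levels of brackets), with 1 to 10 rows, each of 7 numbers: a rotation vector rx, ry, rz in shares of pi rad (1.0 is pi rad), then dx, dy, dz in normalised numbers (1 is 0.8 m), then the opening from 0.0 (shut) to 1.0 (fully open); each row shifts and turns the commanded pose from where the row before left it, along the tool's axes as they then stand; what a row does not reach is not made up. A row lasts 1/10 s, in which the tool goes at most 0.05 m and 0.15 rad, less where a joint would pass 70% of its speed; a pose out of reach is approached as far as the arm can. The fingers move at their own pace and stop on an object; grip_force is the grip in N (left out, the last holds). Time passes only in rows, so rows that do not move let the fingers close. The tool returns the time, the measured TCP pose, the force, the opening and the grip force at its end. only (a regular expression) keeps the lines of the reply that match it, lines (a string "A,B") keeps lines A to B, and quiet returns only ok. A shift or turn number past 1, either way, is cut back to 1. Input that does not fit is refused with a message, and nothing moves.
- get_state(): the state, without advancing time (a new reading comes with each control period).
- cams.grab_frame(name): name is "side" or "top" or "wrist"; returns the picture (420x560x3 uint8, blue, green, red); there is no depth.
- cams.camera_info(name): a dict with "fx", "fy", "cx", "cy" (pixels), "D" ([k1, k2, p1, p2, k3] as OpenCV has them; the pictures are not rectified), "R" (3x3) and "t" (3): a world point X has camera coordinates R X + t. Camera axes: x right, y down, z forward; pixel columns grow to the right and rows downward; lengths in m; the calibration is good to about 2 mm. A picture is of the moment at which its call begins: read the wrist's pose just before it. camera_info takes no time and is no camera call; for the wrist camera it gives the pose at the moment of the call.
- order.sign_off(): hands the job in; it is judged then, once.
The state is a dict: "time": time; "joint_pos": joint angles; "qd": joint speeds; "joint_efforts": joint torques, N m; "tool_pos": TCP position; "eef_rot": TCP orientation; "contact_force": force on the tool from outside, world axes, zero at the start; "ft_torque": the same for the moment, N m; "opening": opening from 0.0 (shut) to 1.0 (fully open); "grip_force": force on a finger pad.
Only numpy, scipy, OpenCV 4.12 (cv2) and the standard library are available. Lean on these libraries where they do the work, as an engineer would, in place of code of your own. Each camera call takes 0.05 s, during which the arm holds its last target. There are 200 camera calls.

TASK

Two empty fixings baskets with upright handles stand on the counter. Hang the smaller one by its handle on the hook of the steel hook stand, so that it hangs freely from the hook clear of the counter, and leave the larger basket where it stands.

Things in the scene. Friction and masses are not known exactly. Their poses are not given: they have to be found in the camera images.
- small_basket: Smaller grey open basket, loose, 0.16 kg; all in mm: tub 90 (x) x 110 (y) x 45 high. Rigid black handle over its middle: upright plate 12 thick (x), 56 wide (y), from 94 to 138 above the underside, on two legs slanting to the +y and -y walls. The hook enters along x (either end) by the window under the plate: 46 wide at the top, 49 high (rim 45, plate 94). Origin: centre of underside, z up.
- large_basket: Larger basket of the same make, loose, 0.4 kg, a bystander: tub 120 (x) x 150 (y) x 80 mm high, handle top 173 mm above its underside. Origin: centre of the tub's underside; z up.
- hook_stand: Steel hook stand, fixed; all in mm. Origin on the counter under its post (12 thick); base plate 140 x 110 x 10. At the post's top an 8 mm round arm runs level along the stand's own -x (roughly toward the robot): its top is at z = 150, underside 142. It ends in an upturned tip at x = -94 to -102, top at z = 162, the highest point.
- hook_seat (a point): Point on top of the hook arm, at x = -70, z = 150 mm of the stand (same axes), where the handle plate should rest, lying across the arm; it has 12 mm of play along the arm. The small basket's underside is then at z = 56. To thread it, move it along the stand's +x with its underside at z = 70 to 92 (80 best) until the plate is over this point, then lower it.

How it is judged:
By the outcome, as a careful person would: the job done as asked, in the order asked, and still so for the second after the job is handed in, with the robot touching nothing.
It also fails if it takes over 37 s, if anything falls off the work surface, if the arm or the gripper's body presses on something with over 40 N, if the wrist force passes 120 N, or if a joint passes its speed limit or range.

## Working session

There is one attempt and no reset: what is moved stays moved. The work goes in short steps, Python scripts to look and compute and a tool call to move; the robot and the scene stay as the last step left them, time stands still between calls to the robot, and variables do not carry over. Pictures are saved under pics/ and viewed, at most 10 in all, crops included, and the job is handed in when it is done.

```bash
mkdir -p pics; ls; python3 - <<'E'
from cell import manip, cams, order, get_state
import cv2,numpy as np
for n in("top","side"):
    cv2.imwrite(f"pics/{n}0.png",cams.grab_frame(n))
    c=cams.camera_info(n);print(n,c)
s=get_state();print(s["time"],s["tool_pos"],s["eef_rot"])
E
```

```text
cell.py
pics
top {'fx': 490.12281050472683, 'fy': 490.12281050472683, 'cx': 272.6475243371474, 'cy': 203.24471750905576, 'D': array([-0.08234675,  0.        ,  0.        ,  0.        ,  0.        ]), 'R': array([[ 0.01987761, -0.99962541, -0.01881301],
       [-0.98514696, -0.01637278, -0.17093099],
       [ 0.17055894,  0.02193128, -0.98510338]]), 't': array([0.0095952 , 0.56097107, 1.45896884])}
side {'fx': 431.8215128882908, 'fy': 431.8215128882908, 'cx': 280.17910380869915, 'cy': 207.3796225587749, 'D': array([-0.12490014,  0.        ,  0.        ,  0.        ,  0.        ]), 'R': array([[ 0.99812782, -0.06115197,  0.00113577],
       [-0.03844781, -0.64177404, -0.7659294 ],
       [ 0.047567  ,  0.76445178, -0.64292368]]), 't': array([-0.55461149,  0.10136689,  1.25188555])}
0.1 [0.22998066 0.52654089 0.23057351] [ 2.04452883e-01  9.78876085e-01 -7.73394318e-04 -1.76033914e-04]
```

View pics/top0.png

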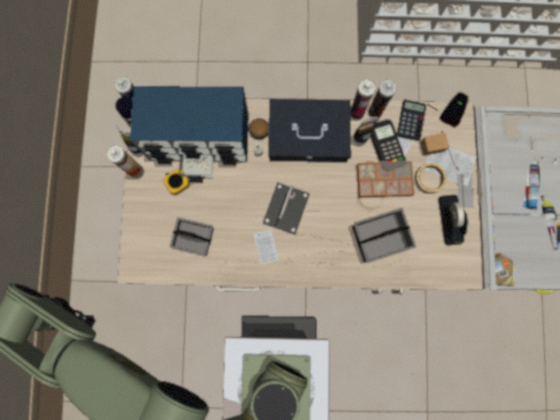

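View pics/side0.png

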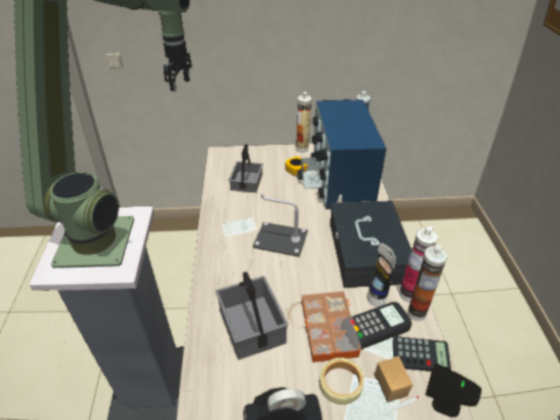

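The top view shows the small basket at about (192,237), the stand at (286,208) and the large basket at (383,235). In the side view they are at (246,170), (285,225) and (252,310). I'll enlarge the first two.

```bash
cat > h.py <<'E'
import cv2,numpy as np
from scipy.optimize import least_squares
def cam(c): 
    return np.array([[c["fx"],0,c["cx"]],[0,c["fy"],c["cy"]],[0,0,1]]),c["D"],c["R"],c["t"]
def proj(c,X):
    K,D,R,t=cam(c); return cv2.projectPoints(np.atleast_2d(np.array(X,float)),cv2.Rodrigues(R)[0],t,K,D)[0][:,0]
def ray(c,p):
    K,D,R,t=cam(c); u=cv2.undistortPoints(np.array([[p]],float),K,D)[0,0]
    return -R.T@t, R.T@np.array([u[0],u[1],1])
def atz(c,p,z):
    o,d=ray(c,p); return o+d*(z-o[2])/d[2]
def tri(cs,ps):
    A=np.zeros((3,3));b=np.zeros(3);rs=[ray(c,p) for c,p in zip(cs,ps)]
    for o,d in rs:
        d=d/np.linalg.norm(d);P=np.eye(3)-np.outer(d,d);A+=P;b+=P@o
    X=np.linalg.solve(A,b);return X,[np.linalg.norm(np.cross(X-o,d/np.linalg.norm(d))) for o,d in rs]
def crop(im,x,y,w,h,s): # with ticks every 10 px
    o=cv2.resize(im[y:y+h,x:x+w],None,fx=s,fy=s,interpolation=cv2.INTER_CUBIC)
    for i in range(-x%10,w,10): cv2.putText(o,str(x+i),(int(i*s),8),0,.3,(0,0,255));cv2.line(o,(int(i*s),10),(int(i*s),14),(0,0,255))
    for i in range(-y%10,h,10): cv2.putText(o,str(y+i),(8,int(i*s)+3),0,.3,(0,0,255));cv2.line(o,(0,int(i*s)),(6,int(i*s)),(0,0,255))
    return o
E
python3 - <<'E'
import cv2,numpy as np
from h import *
t=cv2.imread("pics/top0.png");s=cv2.imread("pics/side0.png")
a=np.vstack([np.hstack([crop(t,166,214,50,37,8),crop(s,222,142,50,37,8)]),np.hstack([crop(t,256,176,66,50,6),crop(s,247,190,66,50,6)])[:, :800] if 0 else np.hstack([cv2.resize(crop(t,256,178,64,60,6),(400,300)) if 0 else crop(t,256,178,66,50,6),np.zeros((300,4,3),np.uint8),crop(s,248,190,66,50,6)[:,:396],np.zeros((300,4,3),np.uint8)][:4])[:, :800]])if 1 else 0
cv2.imwrite("pics/crop1.png",a);print(a.shape)
E
```

```text
(596, 800, 3)
```

View pics/crop1.png

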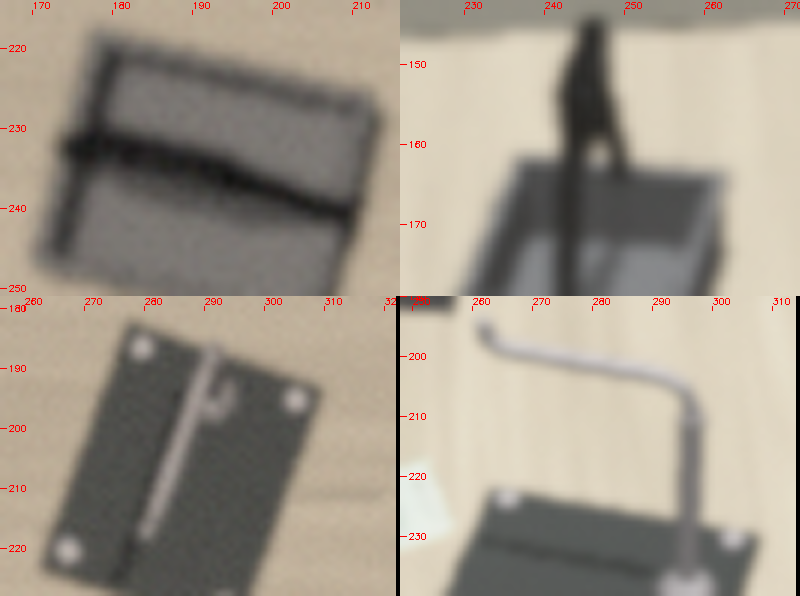

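The crops put the hook tip at top (279,218.5) and side (261,195), and the post elbow at top (291,187) and side (296,207). The basket rim corners are at top (178,218.5), (212.5,226.5), (170.5,247) and side (236.5,162), (262,164.5). The handle top in the side view is about (245.5,145).

```bash
python3 - <<'E'
import cv2,numpy as np
from cell import manip, cams, order, get_state
from h import *
T,S=cams.camera_info("top"),cams.camera_info("side")
tip=tri((T,S),((279.3,218),(261,195.5)));elb=tri((T,S),((291,187.5),(296,206)))
print("tip",tip,"elb",elb, "yaw",np.degrees(np.arctan2(*(elb[0]-tip[0])[[1,0]])),np.linalg.norm((elb[0]-tip[0])[:2]))
print("tip@.158",atz(T,(279.3,218),.158),atz(S,(261,195.5),.16),"elb@.148",atz(T,(291,187.5),.148))
print("base yaw pts",[atz(T,p,.01).round(4) for p in((276.5,182.5),(308.5,193.5),(262.5,224))])
c=[atz(T,p,.045) for p in((178,218.5),(212.5,226.5),(170.5,247))];print("rim top",np.round(c,4),np.linalg.norm(c[0]-c[1]),np.linalg.norm(c[0]-c[2]))
print("rim side",[atz(S,p,.045).round(4) for p in((236.5,162),(262,164.5))])
for a,b in(((178,218.5),(236.5,162)),):print("tri?",tri((T,S),(a,b)))
print("bowl hits",tri((T,S),((212.5,226.5),(262,164.5))))
E
```

```text
tip (array([ 0.5018065 , -0.00211223,  0.15089364]), [np.float64(0.0011707202390780634), np.float64(0.0011707202390782061)]) elb (array([ 0.59461306, -0.03448251,  0.13576212]), [np.float64(0.0016379025112782128), np.float64(0.0016379025112781863)]) yaw -19.22841718633054 0.09828983512217995
tip@.158 [ 0.49961787 -0.00229463  0.158     ] [ 0.50289727 -0.01327129  0.16      ] elb@.148 [ 0.59040991 -0.03439042  0.148     ]
base yaw pts [array([0.6345, 0.0098, 0.01  ]), array([ 0.6005, -0.0921,  0.01  ]), array([0.5008, 0.0512, 0.01  ])]
rim top [[0.5086 0.3112 0.045 ]
 [0.4858 0.2031 0.045 ]
 [0.4202 0.3298 0.045 ]] 0.11047761672079776 0.0903837096205604
rim side [array([0.424 , 0.3236, 0.045 ]), array([0.5117, 0.3027, 0.045 ])]
tri? (array([0.46479961, 0.29628454, 0.07476359]), [np.float64(0.04000045071612021), np.float64(0.040000450716120066)])
bowl hits (array([0.49395178, 0.19443178, 0.11574869]), [np.float64(0.01673824250548301), np.float64(0.01673824250548307)])
```

Rim corners give 90.4 x 110.5 mm, which matches the basket. I'll move above it, then refine with the wrist camera.

Careful with the scale: shifts go in shares of 0.8 m and turns go in shares of pi rad. That gives: -0.0386 m / 0.8 = -0.0483, -0.0187 m / 0.8 = -0.0234.

>>> hand_motion --deltas '[[[0, 0, 0, -0.0483, -0.0234, -0.01, 1], [0, 0, 0, -0.0483, -0.0234, -0.01, 1], [0, 0, 0, -0.0483, -0.0234, -0.01, 1], [0, 0, 0, -0.0483, -0.0234, -0.01, 1], [0, 0, 0, -0.0483, -0.0234, -0.01, 1], [0, 0, 0, -0.0483, -0.0234, -0.01, 1], [0, 0, 0, -0.0483, -0.0234, -0.01, 1], [0, 0, 0, -0.0483, -0.0234, -0.01, 1]]]'

```text
time: 0.9
tool_pos: [0.454, 0.2646, 0.2953]
eef_rot: [0.204, 0.979, -0.0, -0.0]
contact_force: [0.4, 1.3, 0.7]
opening: 0.998
grip_force: 0.0
```

>>> hand_motion --deltas '[[[0, 0, 0.0436, 0, 0, 0, 1], [0, 0, 0.0436, 0, 0, 0, 1], [0, 0, 0.0436, 0, 0, 0, 1], [0, 0, 0.0436, 0, 0, 0, 1], [0, 0, 0.0436, 0, 0, 0, 1], [0, 0, 0.0436, 0, 0, 0, 1], [0, 0, 0.0436, 0, 0, 0, 1], [0, 0, 0.0436, 0, 0, 0, 1], [0, 0, 0.0436, 0, 0, 0, 1], [0, 0, 0.0436, 0, 0, 0, 1]]]'

```text
time: 1.9
tool_pos: [0.453, 0.2661, 0.2948]
eef_rot: [0.779, 0.627, -0.001, -0.0]
contact_force: [-0.1, -0.1, 0.1]
opening: 1.002
grip_force: 0.0
```

>>> hand_motion --deltas '[[[0, 0, 0, 0, 0, 0, 1], [0, 0, 0, 0, 0, 0, 1]]]'

```text
time: 2.1
tool_pos: [0.4531, 0.2662, 0.295]
eef_rot: [0.777, 0.63, -0.0, -0.0]
contact_force: [0.3, 0.4, 0.1]
opening: 0.997
grip_force: 0.0
```

```bash
python3 - <<'E'
from cell import manip, cams, order, get_state
import cv2,numpy as np,pickle
s=get_state();c=cams.camera_info("wrist");im=cams.grab_frame("wrist");pickle.dump(c,open("w1.pkl","wb"));cv2.imwrite("pics/w1.png",im)
print(s["joint_pos"],s["tool_pos"],-c["R"].T@c["t"],c["R"])
E
```

```text
[5.09193556e-01 2.06860399e-01 1.56055227e+00 7.93010392e-05
 1.37480894e+00 7.17335721e-01] [0.45312118 0.26617699 0.29500697] [0.4667694  0.33360415 0.43963526] [[ 0.97869743 -0.20530553 -0.00098454]
 [-0.19705634 -0.94069754  0.27614659]
 [-0.05762058 -0.27006995 -0.96111503]]
```

View pics/w1.png

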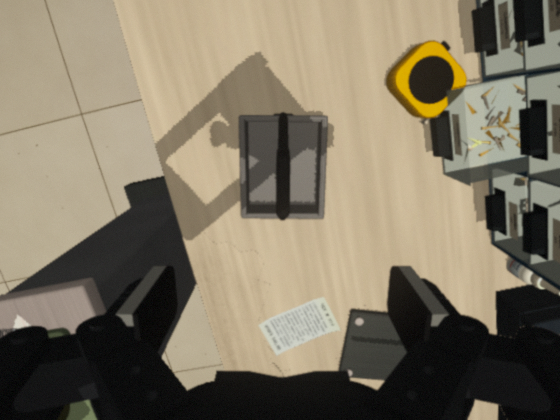

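The wrist view shows the basket aligned with the image: rim corners about (240,116), (327,116), (240,217), (325,218), with the handle running from (283,113) to (283,219).

```bash
python3 - <<'E'
import cv2,numpy as np,pickle
from cell import manip, cams, order, get_state
from h import *
W=pickle.load(open("w1.pkl","rb"));T,S=cams.camera_info("top"),cams.camera_info("side")
wp=[(240,116),(327,116),(240,217),(325,218)]
P=[atz(W,p,.045) for p in wp];print(np.round(P,4),[np.linalg.norm(P[i]-P[j]).round(4) for i,j in((0,1),(2,3),(0,2),(1,3))],np.mean(P,0))
L=[(45,55),(45,-55),(-45,55)]
for tp,wq in (((178,218.5),1),((212.5,226.5),3),((170.5,247),0)): print("tri",tri((T,W),(tp,wp[wq])))
def X(q,pts):
    c,s=np.cos(q[2]),np.sin(q[2]);p=np.array(pts,float)/1000
    return np.c_[q[0]+c*p[:,0]-s*p[:,1],q[1]+s*p[:,0]+c*p[:,1],p[:,2]+(q[3] if len(q)>3 else 0)]
rim=[(45,55,45),(45,-55,45),(-45,55,45),(-45,-55,45)]
ob=[(T,[rim[0],rim[1],rim[2]],[(178,218.5),(212.5,226.5),(170.5,247)]),(W,[rim[2],rim[0],rim[3],rim[1]],wp),(S,[rim[2],rim[0]],[(236.5,162),(262,164.5)])]
f=lambda q:np.concatenate([(proj(c,X(q,l))-np.array(p)).ravel() for c,l,p in ob])
r=least_squares(f,[.453,.2665,-.2,0]);print("basket",r.x,np.degrees(r.x[2]),f(r.x).round(1))
hp=[(-98,0,160),(0,0,146)]
g=lambda q:np.concatenate([(proj(c,X(q,hp))-np.array(p)).ravel() for c,p in((T,[(279.3,218),(291,187)]),(S,[(261,196),(296,206)]))])
h=least_squares(g,[.59,-.034,-.32]);print("stand",h.x,np.degrees(h.x[2]),g(h.x).round(1))
# overlays of handle plate in the wrist view
im=cv2.imread("pics/w1.png")
print("plate in W",proj(W,X(r.x,[(0,28,138),(0,-28,138),(-6,28,138),(6,28,138)])).round(1))
print("plate in S",proj(S,X(r.x,[(0,28,138),(0,-28,138),(0,0,94),(0,-28,94)])).round(1), "T",proj(T,X(r.x,[(0,28,138),(0,-28,138)])).round(1))
E
```

```text
[[0.4204 0.3319 0.045 ]
 [0.5114 0.3129 0.045 ]
 [0.3938 0.2221 0.045 ]
 [0.4894 0.2008 0.045 ]] [np.float64(0.0929), np.float64(0.0979), np.float64(0.113), np.float64(0.1142)] [0.45376162 0.26690861 0.045     ]
tri (array([0.51089115, 0.31261041, 0.03793851]), [np.float64(0.0012654122181832783), np.float64(0.0012654122181832627)])
tri (array([0.48728384, 0.20232108, 0.04854562]), [np.float64(0.001917415406302772), np.float64(0.0019174154063026814)])
tri (array([0.42022459, 0.33152511, 0.03929734]), [np.float64(0.0005749684060554687), np.float64(0.0005749684060555341)])
basket [ 0.4539182   0.26741715 -0.21542255  0.00367834] -12.342803143918958 [-0.4 -0.5 -0.5 -0.3 -0.5 -0.6  1.   0.9 -1.   1.7  3.1 -0.8 -2.9 -1.1
 -0.7 -2.  -0.7 -2.3]
stand [ 0.59391945 -0.03824274 -0.33262265] -19.05787427519059 [ 1.4 -0.7  1.3 -0.5 -0.7 -2.1 -0.6 -1.9]
plate in W [[283.6 154.4]
 [283.  218.9]
 [276.4 154.3]
 [290.9 154.4]]
plate in S [[245.5 142. ]
 [241.7 151.1]
 [244.3 157.9]
 [242.4 162.6]] T [[175.8 230.7]
 [194.4 235.2]]
```

The basket is at (0.454, 0.267), yaw about −12°, and the tool is already within 1 mm of it. I'll descend so the TCP is at z = 0.108, then grip the plate.

In the tool's units: 0.04 m / 0.8 = 0.05, 0.007 m / 0.8 = 0.0088.

>>> hand_motion --deltas '[[[0, 0, 0, 0, 0.0013, 0.05, 1], [0, 0, 0, 0, 0, 0.05, 1], [0, 0, 0, 0, 0, 0.05, 1], [0, 0, 0, 0, 0, 0.05, 1], [0, 0, 0, 0, 0, 0.025, 1], [0, 0, 0, 0, 0, 0.0088, 1], [0, 0, 0, 0, 0, 0, 1]]]' --grip_force 40

```text
time: 2.85
tool_pos: [0.4541, 0.266, 0.1078]
eef_rot: [0.777, 0.629, -0.001, -0.0]
contact_force: [0.2, -1.1, 0.4]
opening: 1.003
grip_force: 0.0
```

>>> hand_motion --deltas '[[[0, 0, 0, 0, 0, 0, 0.5], [0, 0, 0, 0, 0, 0, 0.3], [0, 0, 0, 0, 0, 0, 0], [0, 0, 0, 0, 0, 0, 0], [0, 0, 0, 0, 0, 0, 0], [0, 0, 0, 0, 0, 0, 0], [0, 0, 0, 0, 0, 0, 0], [0, 0, 0, 0, 0, 0, 0]]]' --grip_force 40

```text
time: 3.65
tool_pos: [0.4541, 0.2661, 0.1087]
eef_rot: [0.778, 0.629, 0.0, -0.0]
contact_force: [-2.0, -0.5, 4.8]
opening: 0.132
grip_force: 41.6
```

The plate is gripped: an opening of 0.132 is about 11 mm. Next I'll lift, turn to the stand's yaw, and pass over it so the wrist camera sees the hook.

In the tool's units: -0.045 m / 0.8 = -0.0563, -0.02 m / 0.8 = -0.025, 0.058 rad / 3.1416 = 0.0185.

>>> hand_motion --deltas '[[[0, 0, 0, 0, 0, -0.025, 0], [0, 0, 0, 0, 0, -0.0563, 0], [0, 0, 0, 0, 0, -0.0563, 0], [0, 0, 0, 0, 0, -0.0563, 0], [0, 0, 0, 0, 0, -0.0563, 0], [0, 0, 0.0185, 0, 0, 0, 0], [0, 0, 0.0185, 0, 0, 0, 0]]]'

```text
time: 4.35
tool_pos: [0.4547, 0.2662, 0.3094]
eef_rot: [0.813, 0.582, 0.001, 0.0]
contact_force: [-0.4, 0.0, -3.2]
opening: 0.133
grip_force: 40.6
```

>>> hand_motion --deltas '[[[0, 0, 0, -0.025, 0.0069, 0, 0], [0, 0, 0, -0.05, 0.0144, 0, 0], [0, 0, 0, -0.05, 0.0144, 0, 0], [0, 0, 0, -0.05, 0.0144, 0, 0], [0, 0, 0, -0.05, 0.0144, 0, 0], [0, 0, 0, -0.05, 0.0144, 0, 0], [0, 0, 0, -0.05, 0.0144, 0, 0], [0, 0, 0, -0.05, 0.0144, 0, 0], [0, 0, 0, -0.05, 0.0144, 0, 0], [0, 0, 0, 0, 0, 0, 0]]]'

```text
time: 5.35
tool_pos: [0.4368, -0.0916, 0.3074]
eef_rot: [0.815, 0.58, -0.001, 0.001]
contact_force: [0.7, 1.3, -2.6]
opening: 0.131
grip_force: 40.5
```

>>> hand_motion --deltas '[[[0, 0, 0, 0, 0, 0, 0], [0, 0, 0, 0, 0, 0, 0], [0, 0, 0, 0, 0, 0, 0]]]'

```text
time: 5.65
tool_pos: [0.4374, -0.0862, 0.3081]
eef_rot: [0.812, 0.583, -0.0, -0.0]
contact_force: [-0.5, 0.4, -2.2]
opening: 0.131
grip_force: 40.5
```

```bash
python3 - <<'E'
from cell import manip, cams, order, get_state
import cv2,numpy as np,pickle
s=get_state();c=cams.camera_info("wrist");im=cams.grab_frame("wrist");pickle.dump(c,open("w2.pkl","wb"));cv2.imwrite("pics/w2.png",im)
print(s["joint_pos"],s["tool_pos"])
E
```

```text
[-2.20575792e-01  6.97639338e-02  1.69297219e+00  3.48487680e-04
  1.37928203e+00  1.04478748e-01] [ 0.43739487 -0.08617732  0.30807491]
```

View pics/w2.png

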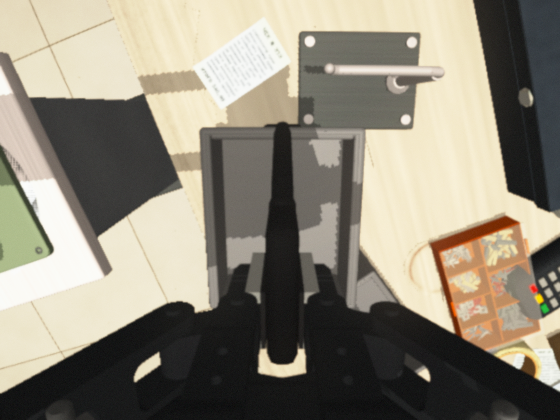

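The wrist view shows the hook clearly: tip ball (329,69), arm along row 70–72, post top (438,72), and base corners (300,32), (420,33), (298,127), (413,129). The basket hangs straight in the gripper.

```bash
python3 - <<'E'
import numpy as np,pickle
from cell import manip, cams, order, get_state
from h import *
W=pickle.load(open("w2.pkl","rb"));T,S=cams.camera_info("top"),cams.camera_info("side")
print("tri tip TW",tri((T,W),((279.3,218),(329,69))),"TSW",tri((T,S,W),((279.3,218),(261,195.5),(329,69))))
a,b=atz(W,(329,69),.16),atz(W,(438,72),.146);print("W tip,post",a,b,np.degrees(np.arctan2(*(b-a)[[1,0]])),np.linalg.norm((b-a)[:2]))
B=[atz(W,p,.01) for p in((300,32),(420,33),(298,127),(413,129))];print(np.round(B,4),[np.degrees(np.arctan2(*(B[j]-B[i])[[1,0]])).round(2) for i,j in((0,1),(2,3),(2,0),(3,1))],[np.linalg.norm(B[j]-B[i]).round(4) for i,j in((0,1),(2,3),(2,0),(3,1))])
tip=tri((T,W),((279.3,218),(329,69)))[0]
s=get_state();q=s["eef_rot"];print(s["tool_pos"],"tool yaw",np.degrees(np.arctan2(q[1]**2-q[0]**2,2*q[0]*q[1])))
E
```

```text
tri tip TW (array([ 0.51501489, -0.00163198,  0.05955342]), [np.float64(0.0013580286946710642), np.float64(0.0013580286946713136)]) TSW (array([ 0.50206028, -0.00418918,  0.15246328]), [np.float64(0.002538468252605016), np.float64(0.0009265685115682035), np.float64(0.0022276302304188957)])
W tip,post [ 0.50169405 -0.00666071  0.16      ] [ 0.58770197 -0.03555881  0.146     ] -18.572011136278437 0.09073291439776539
[[ 0.5039  0.0494  0.01  ]
 [ 0.6344  0.006   0.01  ]
 [ 0.469  -0.051   0.01  ]
 [ 0.6011 -0.0972  0.01  ]] [np.float64(-18.39), np.float64(-19.25), np.float64(70.84), np.float64(72.15)] [np.float64(0.1374), np.float64(0.1399), np.float64(0.1063), np.float64(0.1084)]
[ 0.43742756 -0.08616418  0.3081509 ] tool yaw -18.61695424635614
```

The stand yaw of −18.6° matches the tool. The tip is at about (0.501, −0.0055) and the seat at about (0.528, −0.0144). I'll back off to 105 mm before the seat, clear of the tip, and go down there.

In the tool's units: 0.04 m / 0.8 = 0.05, 0.03 m / 0.8 = 0.0375.

>>> hand_motion --deltas '[[[0, 0, 0, 0.03, -0.0131, 0, 0], [0, 0, 0, 0.03, -0.0131, 0, 0], [0, 0, 0, 0.03, -0.0131, 0, 0], [0, 0, 0, 0.0313, -0.0131, 0, 0], [0, 0, 0, 0, 0, 0.0375, 0], [0, 0, 0, 0, 0, 0.05, 0], [0, 0, 0, 0, 0, 0.0375, 0], [0, 0, 0, 0, 0, 0.025, 0], [0, 0, 0, 0, 0, 0, 0], [0, 0, 0, 0, 0, 0, 0]]]'

```text
time: 6.7
tool_pos: [0.4292, 0.0187, 0.1889]
eef_rot: [0.812, 0.583, 0.0, 0.0]
contact_force: [0.9, 0.0, -3.1]
opening: 0.132
grip_force: 40.5
```

```bash
python3 - <<'E'
from cell import manip, cams, order, get_state
import cv2,numpy as np
from h import *
p=get_state()["tool_pos"];print(p)
d=np.array([.5277,-.0144])-p[:2];print("to seat dx,dy",d@[.319,.948],d@[.948,-.319])
w,s=cams.grab_frame("wrist"),cams.grab_frame("side")
cv2.imwrite("pics/pre.png",np.hstack([cv2.resize(w,(400,300)),crop(s,210,150,100,75,4)]))
E
```

```text
[0.42917763 0.01868913 0.18886553]
to seat dx,dy 6.0144100252998434e-05 0.10395464008693317
```

View pics/pre.png

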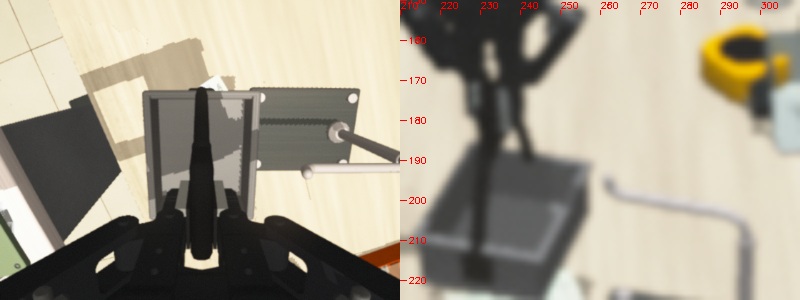

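The hook tip lies ahead of the window, at (430,240) in full wrist pixels and (261,195) in the side view. The basket is level and clear, so I'll thread it.

>>> hand_motion --deltas '[[[0, 0, 0, 0, 0.0125, 0, 0], [0, 0, 0, 0, 0.0188, 0, 0], [0, 0, 0, 0, 0.0188, 0, 0], [0, 0, 0, 0, 0.0188, 0, 0], [0, 0, 0, 0, 0.0188, 0, 0], [0, 0, 0, 0, 0.0188, 0, 0], [0, 0, 0, 0, 0.015, 0, 0], [0, 0, 0, 0, 0.0088, 0, 0], [0, 0, 0, 0, 0, 0, 0], [0, 0, 0, 0, 0, 0, 0]]]'

```text
time: 7.8
tool_pos: [0.5268, -0.0153, 0.1881]
eef_rot: [0.813, 0.583, -0.0, -0.0]
contact_force: [0.4, -0.4, -2.1]
opening: 0.133
grip_force: 40.5
```

```bash
python3 - <<'E'
from cell import manip, cams, order, get_state
import cv2,numpy as np
from h import *
w,s=cams.grab_frame("wrist"),cams.grab_frame("side")
cv2.imwrite("pics/thr.png",np.hstack([cv2.resize(w,(400,300)),crop(s,230,150,80,60,5)]))
E
```

```text
(no output)
```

View pics/thr.png

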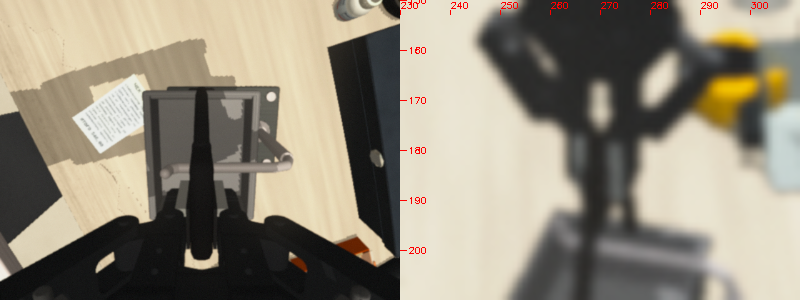

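The hook passes through the window: tip at (165,170) left of the plate, post at (288,160) right of it, plate at column 202. That puts the plate about 30 mm behind the tip. Next I'll lower until the arm takes the load.

In the tool's units: 0.006 m / 0.8 = 0.0075, 0.005 m / 0.8 = 0.0063.

>>> hand_motion --deltas '[[[0, 0, 0, 0, 0, 0.0075, 0], [0, 0, 0, 0, 0, 0.0075, 0], [0, 0, 0, 0, 0, 0.0063, 0], [0, 0, 0, 0, 0, 0.0038, 0], [0, 0, 0, 0, 0, 0, 0], [0, 0, 0, 0, 0, 0, 0]]]'

```text
time: 8.5
tool_pos: [0.5273, -0.0153, 0.1683]
eef_rot: [0.813, 0.583, 0.0, -0.0]
contact_force: [-1.0, 0.1, -2.4]
opening: 0.129
grip_force: 40.5
```

>>> hand_motion --deltas '[[[0, 0, 0, 0, 0, 0.0025, 0], [0, 0, 0, 0, 0, 0, 0], [0, 0, 0, 0, 0, 0, 0]]]'

```text
time: 8.8
tool_pos: [0.5273, -0.0153, 0.1664]
eef_rot: [0.813, 0.583, 0.0, 0.0]
contact_force: [-0.3, 0.3, -1.6]
opening: 0.132
grip_force: 40.5
```

>>> hand_motion --deltas '[[[0, 0, 0, 0, 0, 0.0013, 0], [0, 0, 0, 0, 0, 0, 0], [0, 0, 0, 0, 0, 0, 0]]]' --grip_force 20

```text
time: 9.1
tool_pos: [0.5272, -0.0153, 0.1653]
eef_rot: [0.813, 0.583, 0.0, -0.0]
contact_force: [0.2, 0.0, -1.9]
opening: 0.131
grip_force: 40.5
```

In the tool's units: 0.001 m / 0.8 = 0.0013.

>>> hand_motion --deltas '[[[0, 0, 0, 0, 0, 0.0013, 0], [0, 0, 0, 0, 0, 0, 0], [0, 0, 0, 0, 0, 0, 0]]]'

```text
time: 9.4
tool_pos: [0.5274, -0.0153, 0.1647]
eef_rot: [0.813, 0.583, 0.0, 0.0]
contact_force: [-0.2, 0.9, 0.2]
opening: 0.135
grip_force: 41.0
```

>>> hand_motion --deltas '[[[0, 0, 0, 0, 0, 0.0013, 0], [0, 0, 0, 0, 0, 0, 0], [0, 0, 0, 0, 0, 0, 0]]]'

```text
time: 9.7
tool_pos: [0.5275, -0.0153, 0.1645]
eef_rot: [0.813, 0.583, 0.001, 0.0]
contact_force: [-2.4, 0.1, 6.5]
opening: 0.134
grip_force: 42.0
```

The arm has taken the load (+6.5 N). I'll back off a hair, open part way and withdraw upward.

In the tool's units: -0.0007 m / 0.8 = -0.0009.

>>> hand_motion --deltas '[[[0, 0, 0, 0, 0, -0.0009, 0], [0, 0, 0, 0, 0, 0, 0], [0, 0, 0, 0, 0, 0, 0.2], [0, 0, 0, 0, 0, 0, 0.3], [0, 0, 0, 0, 0, 0, 0.4], [0, 0, 0, 0, 0, 0, 0.45], [0, 0, 0, 0, 0, 0, 0.45], [0, 0, 0, 0, 0, 0, 0.45]]]' --grip_force 20

```text
time: 10.5
tool_pos: [0.5272, -0.0153, 0.1639]
eef_rot: [0.813, 0.583, 0.0, -0.0]
contact_force: [0.4, 0.4, 0.4]
opening: 0.449
grip_force: 0.0
```

>>> hand_motion --deltas '[[[0, 0, 0, 0, 0, -0.0063, 0.45], [0, 0, 0, 0, 0, -0.0125, 0.45], [0, 0, 0, 0, 0, -0.025, 0.45], [0, 0, 0, 0, 0, -0.0375, 0.45], [0, 0, 0, 0, 0, -0.05, 0.45], [0, 0, 0, 0, 0, -0.05, 0.45], [0, 0, 0, 0, 0, -0.0375, 0.45], [0, 0, 0, 0, 0, 0, 0.45], [0, 0, 0, 0, 0, 0, 0.45], [0, 0, 0, 0, 0, 0, 0.45]]]'

```text
time: 11.5
tool_pos: [0.5266, -0.0153, 0.338]
eef_rot: [0.813, 0.583, -0.001, -0.001]
contact_force: [0.7, -0.1, -1.2]
opening: 0.449
grip_force: 0.0
```

```bash
python3 - <<'E'
from cell import manip, cams, order, get_state
import cv2,numpy as np
from h import *
w,s=cams.grab_frame("wrist"),cams.grab_frame("side")
cv2.imwrite("pics/end.png",np.hstack([cv2.resize(w,(400,300)),crop(s,230,160,100,75,4)]))
E
```

```text
(no output)
```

View pics/end.png

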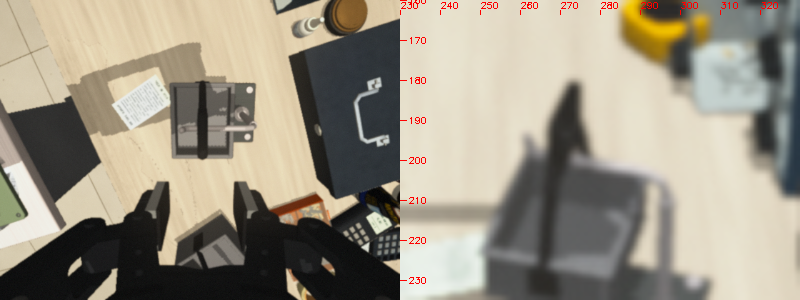

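The basket hangs on the hook: plate at (271,190) in the side view, resting on the arm behind the tip, tub clear of the base. The gripper is well above it. I'll let it settle and hand in.

>>> hand_motion --deltas '[[[0, 0, 0, 0, 0, 0, 0.45], [0, 0, 0, 0, 0, 0, 0.45], [0, 0, 0, 0, 0, 0, 0.45], [0, 0, 0, 0, 0, 0, 0.45], [0, 0, 0, 0, 0, 0, 0.45], [0, 0, 0, 0, 0, 0, 0.45], [0, 0, 0, 0, 0, 0, 0.45], [0, 0, 0, 0, 0, 0, 0.45], [0, 0, 0, 0, 0, 0, 0.45], [0, 0, 0, 0, 0, 0, 0.45]]]' --lines "1,1"

```text
time: 12.6
```

```bash
python3 - <<'E'
from cell import manip, cams, order, get_state
import cv2,numpy as np
a=cams.grab_frame("side").astype(int);b=cv2.imread("pics/side0.png").astype(int)
print("large basket area diff",np.abs(a-b)[280:350,215:285].mean())
E
python3 -c "
from cell import manip, cams, order, get_state
print(order.sign_off())"
```

```text
large basket area diff 5.308571428571429
the job is handed in; nothing more can be done
None
```

The small basket hangs by its handle on the hook, clear of the counter, and the large basket was left untouched; I handed the job in at about 12.7 s of the 37 s allowed.

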